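# Fetch a vial from under the rack with the reacher and stand it on the scale

## Task

The yellow-capped sample vial is out of hand's reach under the low wire rack: pick up the reacher by its hand grip, squeeze its trigger to close the jaws on the vial, draw it out and set it down gently, upright, on the blue plate of the scale. Then let go of the vial, lay the reacher flat on the free table top, clear of everything, and let go of it. Never touch the vial with the gripper itself or tip it over, and leave the blue-capped vial and the other things on the table as they are.

Things in the scene. Friction and masses are not known exactly. Their poses are not given: they have to be found in the camera images.
- reacher: The loose reacher (grabber), 0.2 kg, lying flat on the table, 45 mm high. Origin: on its underside (z = 0, the plane it lies on), below the middle of the hand grip; x along the shaft to the jaws, z up, y to its left. Jaw tips at rest reach x = 194 mm. Black blocks (38 mm high, 62 mm wide) at x -57 to -35 and 35 to 65; it stands on these. Yoke at x 110 to 134, underside at z = 8. It balances near x = 10 mm.
- reacher_grip (a point): Middle of the hand grip, 28 mm above the reacher's underside: take it here from above, fingers closing along the reacher's y, outside the two plates. At rest 62 mm over the plates, which are 45 mm high and clear of the blocks for x -28 to 28 mm. A finger opening of about 58 mm holds the reacher firmly with the jaws still open.
- fixed_plate (a point): Middle of the outer face of the fixed orange grip plate, on the right: y = -31 mm in the reacher's frame. This plate is part of the reacher, so when the fingers close by d the whole reacher shifts d/2 towards its left (+y), and back when they open.
- trigger_plate (a point): Middle of the outer face of the red trigger plate (56 mm long, 42 mm high), on the left: y = +31 mm in the reacher's frame at rest, moving towards -y as it is squeezed.
- reacher_trigger (a joint): Travel of the red trigger towards the fixed plate, m: 0 at rest, 0.024 fully squeezed. Spring: 8 N at rest, 13.5 N at the end. Width over both plates = 62 mm - travel. Squeezing shuts both jaws evenly: clear gap at the pinch point 60 mm at rest, 53 mm at 4 mm travel, 28 mm (closed on a vial) at 17.5 mm. Fingers sent to 36 mm with 30 to 40 N grip a vial well.
- reacher_pinch (a point): Point midway between the jaw pads where a vial is held: at x 177, y 0, z 22 mm in the reacher's frame; axes as the reacher's.
- jaw_left: Left (+y) jaw of the reacher: aluminium arm, black rubber pad 36 mm long, 30 mm high (7 to 37 mm above the reacher's underside), 6 mm thick. At rest the jaws splay outward, about 90 mm wide over the tips; closed on a vial the pads are parallel. Origin at its pivot (x 122, y 14, z 22 mm in the reacher's frame).
- jaw_right: Right (-y) jaw, the mirror image of the left one.
- vial_yellow: The vial to fetch: white, 28 mm across, 50 mm high, yellow cap, about 35 g, standing loose on the table under the rack. Origin: centre of its underside, z up.
- vial_blue: A like vial with a blue cap, also under the rack, at least 80 mm from the yellow one: to be left alone.
- rack: Fixed low wire rack on the table: deck 260 mm deep (x), 320 mm wide (y), of steel wires 24 mm apart, clear gap of 85 mm under it, deck top at 95 mm; black trays on its rear half up to 135 mm. Legs 18 mm thick at x +-121, y +-151 mm. Origin: on the table below the deck's middle; x points from the open front into the gap.
- rack_front (a point): Middle of the rack's open front edge, on the table (x = -130 mm in the rack's frame). The vials stand 45 to 70 mm inside it, one near y = +44 mm, one near y = -44 mm; the front is open from leg to leg. Axes as the rack's.
- scale_plate (a point): Centre of the top face of the scale's blue square-cornered plate, 160 mm (x) by 140 mm (y), 32 mm above the table; z up. The fixed white scale body is 170 by 150 mm, with a low display (20 mm high) on its +x side.
- bottle: Bystander: green bottle, 60 mm across, 130 mm high, loose. Origin: centre of its underside.
- jar: Bystander: amber jar with black lid, 70 mm across, 50 mm high, loose. Origin: centre of its underside.
- spatula: Bystander: white-handled spatula lying on the table, loose, about 250 mm long along its x.
- scale: The scale as a whole, fixed: origin on the table below the middle of the blue plate, axes as point scale_plate's.
Things that resemble listed ones, but are neither listed nor needed, are in the scene too. Leave any red look-alike of the vial_yellow alone.

How it is judged:
By the outcome, as a careful person would: the job done as asked, in the order asked, and still so for the second after the job is handed in, with the robot touching nothing.
It also fails if it takes over 64 s, if anything falls off the work surface, if the arm or the gripper's body presses on something with over 40 N, if the wrist force passes 120 N, or if a joint passes its speed limit or range.

## Robot

A 6-joint arm with a two-finger parallel gripper is mounted at the origin on the work surface. World frame = base frame: x ahead of the robot, y to its left, z up, the work surface at z = 0. Lengths are in m, angles in rad, forces in N, time in s.
With the tool pointing down it reaches from about 0.375 to 0.9 m from the base axis. Payload 3.1 kg.
Tool frame: the origin (TCP) lies midway between the tips of the shut fingers; the grasp point (between the pads) lies 19 mm behind it; z points along the fingers, y is the line along which they close (so a half turn about z gives the same grasp; the last joint's range is limited). The gripper opens to 87 mm and grips with 3 to 60 N. Pads are 19 mm wide; open, the fingers measure 117 mm over their backs; the gripper's body (75 mm by 190 mm) begins 51 mm behind the grasp point.
Start: joints at [0.95, 0.527, 1.433, -0, 1.181, -0.178], TCP at [0.268, 0.565, 0.223] pointing down, gripper open.
Joint ranges: [-3.08, 3.08], [-0.75, 2.2], [0.22, 2.44], [-1.43, 4.57], [0, 2.65], [-2.85, 2.85]. Speed limits (rad/s): [2.79, 2.79, 3.14, 3.14, 3.14, 3.14].

## Interface

Orientations are given as a unit quaternion [x, y, z, w].
In Python, from rig import status, imaging, order gives the robot as it stands.
- The arm moves only by the tool arm_command, never from a script. Its argument "deltas" is one flat list of numbers, 5 for each row, row after row: the opening, from -1 (shut) to 1 (fully open), so that 0 is half open, then the shift along the tool's x, y, z in m, then the turn about the tool's z in rad. In form: [gripper, tx, ty, tz, roll, gripper, tx, ty, tz, roll, ...]. A call has 1 to 12 rows; each row shifts and turns the commanded pose from where the row before left it, along the tool's axes as they then stand; what a row does not reach is not made up. A row lasts 1/8 s, in which the tool goes at most 62.5 mm and 10.7 degrees, less where a joint would pass 70% of its speed; a pose out of reach is approached as far as the arm can. A call with a gripper value outside its range is refused whole. The fingers move at their own pace and stop on an object; "newtons" is the grip in N (left out, the last holds). Time passes only in rows, so rows that do not move let the fingers close. It gives the time, the measured TCP pose, the force, the opening and the grip force at its end, in the units of the state.
- status.get_obs(): the state, without advancing time (a new reading comes with each control period).
- imaging.camera(name): name is "side" or "top" or "wrist"; returns (picture, depth): 480x640x3 uint8, red, green, blue; 480x640 float32, m along the optical axis (not along the pixel's ray), 0 where there is no reading.
- imaging.camera_params(name): a dict with "intrinsics" (3x3 intrinsics, pixels), "camera_from_world" (4x4, takes a point from world to camera coordinates). Camera axes: x right, y up, looking along -z (the intrinsics and any distortion apply to the point x, -y, -z); pixel columns grow to the right and rows downward; lengths in m; the calibration is good to about 2 mm. A picture is of the moment at which its call begins: read the wrist's pose just before it. camera_params takes no time and is no camera call; for the wrist camera it gives the pose at the moment of the call.
- order.hand_in(): hands the job in; it is judged then, once.
The state is a dict: "time": time; "q": joint angles; "joint_velocities": joint speeds; "joint_torque": joint torques, N m; "position": TCP position; "tool_rot": TCP orientation; "ft_force": force on the tool from outside, world axes, zero at the start; "moment": the same for the moment, N m; "grip_width": finger opening in m; "grip_force": force on a finger pad.
Only numpy, scipy, OpenCV 4.12 (cv2) and the standard library are available. Lean on these libraries where they do the work, as an engineer would, in place of code of your own. Each camera call takes 0.05 s, during which the arm holds its last target. There are 200 camera calls.

## Working session

There is one attempt and no reset: what is moved stays moved. The work goes in short steps, Python scripts to look and compute and a tool call to move; the robot and the scene stay as the last step left them, time stands still between calls to the robot, and variables do not carry over. Pictures are saved under pics/ and viewed, at most 10 in all, crops included, and the job is handed in when it is done.

Besides the shell and the picture viewer there is one more tool, called after "Emit:" by a JSON object that holds its "fn" and its "kwargs", one argument or row to a line. arm_command: Moves the arm, as the interface text tells. Its arguments: {"type":"object","properties":{"deltas":{"type":"array"},"newtons":{"type":"number"}},"required":["deltas"]}

```bash
mkdir -p pics
cat > h.py <<'E'
import numpy as np,cv2
from rig import status,imaging,order
def cap(name):
    p=imaging.camera_params(name); im,d=imaging.camera(name)
    K=np.array(p["intrinsics"]);T=np.linalg.inv(np.array(p["camera_from_world"]))
    v,u=np.mgrid[:480,:640]
    P=np.stack([(u-K[0,2])/K[0,0]*d,-(v-K[1,2])/K[1,1]*d,-d],-1)@T[:3,:3].T+T[:3,3]
    P[d==0]=np.nan
    return im,d,P
def save(n,im): cv2.imwrite("pics/"+n+".png",im[...,::-1])
E
python3 - <<'E'
from h import *
for n in("top","side"):
    im,d,P=cap(n); save(n+"0",im); np.savez("/tmp/"+n,im=im,P=P)
    print(n,imaging.camera_params(n))
print(status.get_obs())
E
```

```text
top {'intrinsics': array([[549.47251816,   0.        , 317.43730548],
       [  0.        , 549.47251816, 232.6461927 ],
       [  0.        ,   0.        ,   1.        ]]), 'camera_from_world': array([[ 0.02636386, -0.9996504 , -0.00200524,  0.01942911],
       [ 0.99266827,  0.02594291,  0.11805368, -0.60038558],
       [-0.11796039, -0.00510289,  0.99300519, -1.12472616],
       [ 0.        ,  0.        ,  0.        ,  1.        ]])}
side {'intrinsics': array([[442.80223304,   0.        , 327.71386825],
       [  0.        , 442.80223304, 242.86998404],
       [  0.        ,   0.        ,   1.        ]]), 'camera_from_world': array([[ 0.84299047, -0.53745829, -0.02248693, -0.50515839],
       [ 0.37545433,  0.55792566,  0.74010338, -0.28257879],
       [-0.38522866, -0.63234291,  0.67211705, -0.64926273],
       [ 0.        ,  0.        ,  0.        ,  1.        ]])}
{'time': 0.1, 'q': array([ 9.49536735e-01,  5.28378921e-01,  1.43378606e+00, -1.11342952e-05,
        1.18139454e+00, -1.78505828e-01]), 'joint_velocities': array([ 0.00085164, -0.00227846, -0.00235625,  0.00093272,  0.00066264,
        0.00020343]), 'joint_torque': array([-4.57331207e-04, -4.40986204e+01, -1.77150071e+01,  6.34221034e-02,
        5.34207746e-02, -2.26216520e-05]), 'position': array([0.26735442, 0.56419458, 0.22166219]), 'tool_rot': array([ 2.19570938e-01,  9.75596041e-01, -9.07852705e-04, -3.78119213e-04]), 'ft_force': array([ 0.49146972,  0.50519418, -0.06973085]), 'moment': array([ 0.02637078, -0.03416935,  0.03299679]), 'grip_force': 0.0, 'grip_width': 0.08683527315440041}
```

View pics/top0.png

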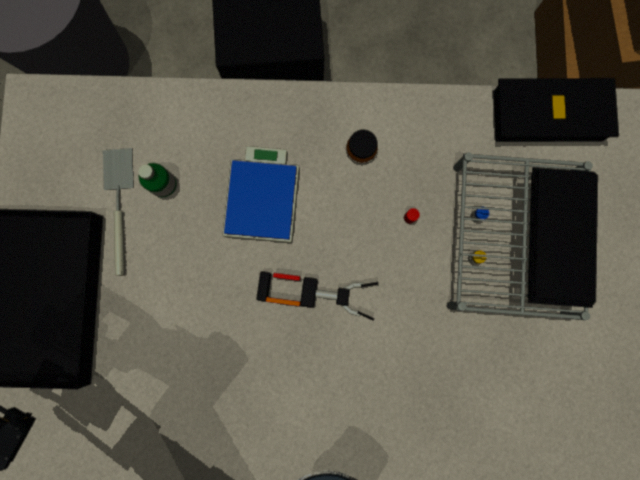

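View pics/side0.png

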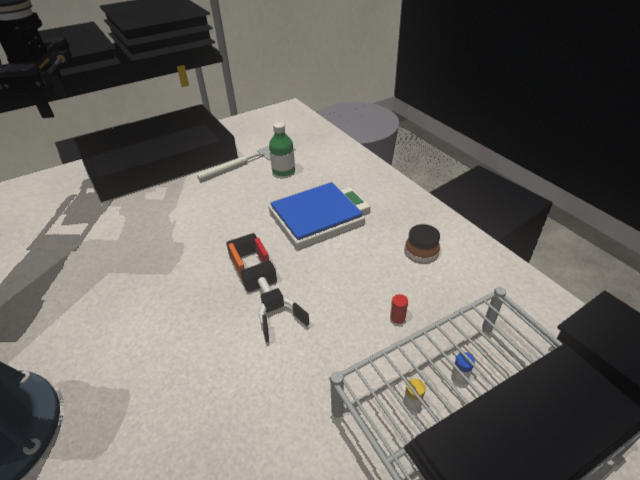

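The top picture shows the reacher at about (287,288), pointing right (world -y). The rack's open front is at x≈460 px, with the yellow vial at (480,257) and the blue one at (482,213). The scale plate is at (262,200), the jar at (362,146), the bottle at (155,180) and the spatula at (118,210).

The red object at (412,215) is an unlisted look-alike. The yellow-capped object under the rack at (480,257) is the one meant; the yellow patch at (558,106) is only a label on a black box.

```bash
cat > m.py <<'E'
from h import *
def masks(im,P):
    h=cv2.cvtColor(im,cv2.COLOR_RGB2HSV).astype(int);H,S,V=h[...,0],h[...,1],h[...,2]
    return dict(yellow=(S>140)&(abs(H-25)<6)&(V>70),orange=(S>160)&(abs(H-11)<5)&(V>70),red=(S>160)&((H<5)|(H>174))&(V>60),blue=(S>150)&(abs(H-112)<10)&(V>60))
def comps(im,P,minA=15):
    for k,m in masks(im,P).items():
        n,l,s,c=cv2.connectedComponentsWithStats(m.astype(np.uint8))
        for i in range(1,n):
            if s[i,4]<minA: continue
            Q=P[l==i];Q=Q[~np.isnan(Q[:,0])]
            if len(Q)<5: continue
            T=Q[Q[:,2]>np.percentile(Q[:,2],60)-.004] 
            r=cv2.minAreaRect(T[:,:2].astype(np.float32)*1000)
            print(k,s[i,4],c[i].round(),"z",np.percentile(Q[:,2],[5,50,95]).round(4),"rect mm",np.round(r[0],1),np.round(r[1],1),round(r[2],1))
E
python3 - <<'E'
from m import *
for n in("top","side"):
    z=np.load(f"/tmp/{n}.npz");print(n);comps(z["im"],z["P"])
z=np.load("/tmp/top.npz");im,P=z["im"],z["P"]
# rack front rail / legs
for u0,u1,v0,v1 in[(445,615,145,330)]:
    Q=P[v0:v1,u0:u1].reshape(-1,3);im2=im[v0:v1,u0:u1].reshape(-1,3)
    k=(Q[:,2]>.08)&(Q[:,2]<.125)
    r=cv2.minAreaRect(Q[k][:,:2].astype(np.float32)*1000);print("rack",r,k.sum())
    k=(Q[:,2]>.125)&(Q[:,2]<.15);print("trays",cv2.minAreaRect(Q[k][:,:2].astype(np.float32)*1000))
# reacher black blocks etc
Q=P[255:330,245:390].reshape(-1,3);k=(Q[:,2]>.012)&(Q[:,2]<.06)
print("reacher",cv2.minAreaRect(Q[k][:,:2].astype(np.float32)*1000))
print("table z",np.nanmedian(P[350:400,400:440,2]))
im=im.copy();c=cv2.resize(im[140:330,230:610],None,fx=2.1,fy=2.1,interpolation=cv2.INTER_CUBIC);save("crop0",c)
E
```

```text
top
yellow 289 [558. 107.] z [0.0558 0.0593 0.0627] rect mm [ 880.  -469.5] [52.3 28.3] 2.0
yellow 44 [480. 252.] z [0.0469 0.051  0.0879] rect mm [ 565.  -297.8] [ 9.9 28.7] 10.2
yellow 71 [479. 259.] z [0.0437 0.0511 0.0537] rect mm [ 551.2 -301.4] [24.4 12.1] 85.0
orange 161 [282. 301.] z [0.0446 0.0483 0.052 ] rect mm [454.1 103.1] [69.   9.9] 83.4
red 133 [412. 215.] z [0.0442 0.0498 0.0535] rect mm [ 642.3 -163.7] [23.6 26. ] 46.3
red 128 [286. 276.] z [0.0314 0.0463 0.0498] rect mm [505.7  97.9] [54.9  8.9] 83.7
blue 4692 [260. 199.] z [0.0289 0.0325 0.0361] rect mm [668.9 159.4] [138.2 157.9] 86.2
blue 97 [482. 214.] z [0.0473 0.0505 0.054 ] rect mm [ 646.7 -306.7] [25.7 18.5] 84.5
side
yellow 141 [182.  75.] z [-0.0652 -0.0265  0.0054] rect mm [ 716.  1233.1] [31.9 17.7] 12.7
yellow 161 [418. 386.] z [0.0492 0.0508 0.0526] rect mm [ 560.4 -305.4] [25.9 16.2] 87.6
yellow 31 [411. 392.] z [0.0439 0.0497 0.0515] rect mm [ 545.  -304.3] [16.3  3.5] 83.0
orange 118 [235. 254.] z [0.0467 0.0485 0.0499] rect mm [452.1 100. ] [69.   8.8] 83.7
red 76 [261. 247.] z [0.0446 0.0463 0.0476] rect mm [503.5  95. ] [52.5  8.2] 84.7
red 133 [400. 300.] z [0.0491 0.0508 0.0524] rect mm [ 639.7 -166.6] [24.1 23.8] 0.5
blue 2671 [315. 209.] z [0.0307 0.0325 0.0343] rect mm [666.4 155.6] [137.  158.3] 86.5
blue 22 [470. 357.] z [0.049  0.0514 0.0523] rect mm [ 657.8 -312.6] [16.6  4.3] 82.4
blue 88 [462. 361.] z [0.0488 0.0506 0.052 ] rect mm [ 640.5 -311.2] [24.6 10.8] 83.7
rack ((599.564453125, -379.7490234375), (260.1698303222656, 319.5500793457031), 86.96485137939453) 5302
trays ((596.5638427734375, -444.0840759277344), (121.03412628173828, 259.1955261230469), 87.08466339111328)
reacher ((472.0602722167969, 33.550941467285156), (248.90333557128906, 78.97786712646484), 84.25154113769531)
table z 0.00036867805069173976
```

View pics/crop0.png

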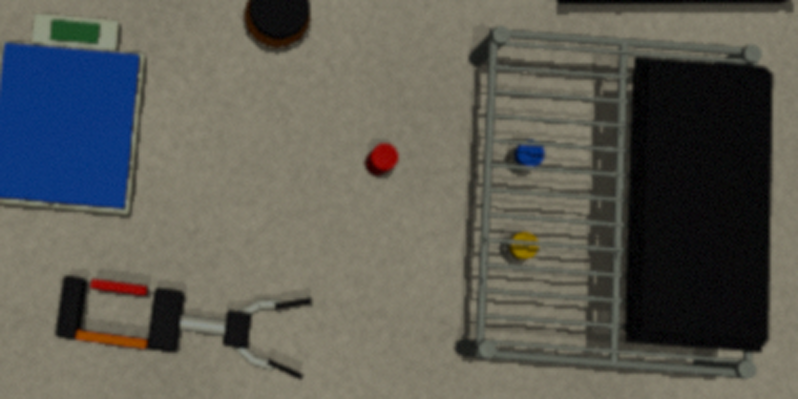

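The crop confirms it: the yellow-capped vial is at crop (523,245) under the front wires, with blue at (528,155) and the red look-alike at (382,158) outside the rack. The sizes and offsets match: the vial is 55 mm inside the front at y≈-47 in the rack's frame, and the reacher's origin is at about (0.479, 0.100) with yaw -96°. Next I move above the grip.

Emit:
{"fn": "arm_command", "kwargs": {
  "deltas": [1,0,0,0,0.1766,1,0,0,0,0.1766,1,0,0,0,0.1766,1,0,0,0,0.1766,1,0,0,0,0.1766,1,0,0,0,0.1766,1,0,0,0,0.1766],
  "newtons": 30
}}

```text
time: 0.98
position: [0.2675, 0.5644, 0.222]
tool_rot: [0.746, 0.666, -0.001, 0.0]
ft_force: [-0.2, -0.3, 0.2]
grip_width: 0.0867
grip_force: 0.0
```

Emit:
{"fn": "arm_command", "kwargs": {
  "deltas": [1,-0.0438,0.0261,0,0,1,-0.0438,0.0261,0,0,1,-0.0438,0.0261,0,0,1,-0.0438,0.0261,0,0,1,-0.0438,0.0261,0,0,1,-0.0438,0.0261,0,0,1,-0.0438,0.0261,0,0,1,-0.0438,0.0261,0,0,1,-0.0438,0.0261,0,0,1,-0.0438,0.0261,0,0,1,0,0,0,0,1,0,0,0,0]
}}

```text
time: 2.48
position: [0.4791, 0.1013, 0.2221]
tool_rot: [0.745, 0.668, -0.0, -0.001]
ft_force: [0.1, 0.5, -0.9]
grip_width: 0.0872
grip_force: 0.0
```

```bash
cat > r.py <<'E'
from m import *
from scipy.spatial.transform import Rotation as R
def pose():
    o=status.get_obs();M=R.from_quat(o["tool_rot"]).as_matrix()
    print("t",round(o["time"],2),"pos",np.round(o["position"],4),"tooly deg",round(np.degrees(np.arctan2(M[1,1],M[0,1])),2),"toolz",M[:,2].round(3),"F",np.round(o["ft_force"],1),"w",round(o["grip_width"],4),o["grip_force"],"q",np.round(o["q"],2))
E
python3 - <<'E'
from r import *
pose();im,d,P=cap("wrist");save("w1",im);comps(im,P,60)
E
```

```text
t 2.48 pos [0.4791 0.1013 0.2221] tooly deg -6.24 toolz [-0.002  0.001 -1.   ] F [ 0.1  0.5 -0.9] w 0.0872 0.0 q [-0.02  0.35  1.76  0.    1.03  0.09]
yellow 205 [566. 351.] z [0.3106 0.3122 0.3133] rect mm [530.7 125.3] [10.9  2.9] 87.4
yellow 81 [435. 401.] z [0.3175 0.3192 0.3214] rect mm [503.3 122.9] [2.1 4. ] 87.1
yellow 68 [318. 404.] z [0.3186 0.3204 0.322 ] rect mm [482.5 125.5] [1.8 3.2] 72.3
orange 1158 [289. 217.] z [0.0229 0.0471 0.0486] rect mm [454.8 103.7] [69.5  9.9] 84.0
red 940 [349. 215.] z [0.0224 0.0451 0.0465] rect mm [506.3  98.4] [55.4  9.8] 83.6
blue 34316 [539. 115.] z [0.0301 0.0314 0.0327] rect mm [669.7 159.9] [138.8 160.8] 86.3
```

View pics/w1.png

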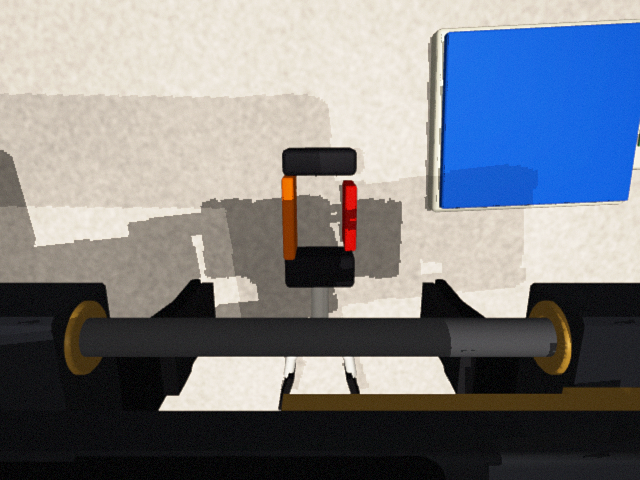

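The wrist view shows the grip plates at (289,217) and (349,215), between the blocks, centred under the tool to about 1 mm. Now I descend, then close to 58 mm.

Emit:
{"fn": "arm_command", "kwargs": {
  "deltas": [1,0,0,0.045,0,1,0,0,0.045,0,1,0,0,0.045,0,1,0,0,0.04,0,1,0,0,0.025,0,1,0,0,0.013,0,1,0,0,0,0,0.333,0,0,0,0,0.333,0,0,0,0,0.333,0,0,0,0,0.333,0,0,0,0,0.333,0,0,0,0],
  "newtons": 35
}}

```text
time: 4.03
position: [0.4787, 0.1012, 0.0101]
tool_rot: [0.744, 0.668, -0.001, -0.001]
ft_force: [-2.5, 0.5, 7.3]
grip_width: 0.0589
grip_force: 10.3
```

```bash
python3 -c "
from r import *
pose()"
```

```text
t 4.03 pos [0.4787 0.1012 0.0101] tooly deg -6.2 toolz [-0.002  0.    -1.   ] F [-2.5  0.5  7.3] w 0.0589 10.294597243191674 q [-0.02  0.73  1.92  0.    0.5   0.09]
```

Emit:
{"fn": "arm_command", "kwargs": {
  "deltas": [0.333,0,0,-0.01,0,0.333,0,0,-0.02,0,0.333,0,0,0,-0.07,0.333,0,0,0,-0.07,0.333,0,0,0,-0.068,0.333,-0.033,0.0072,0,0,0.333,-0.033,0.0072,0,0,0.333,-0.033,0.0072,0,0,0.333,-0.033,0.0072,0,0,0.333,0,0,0,0,0.333,0,0,0,0]
}}

```text
time: 5.4
position: [0.521, -0.0271, 0.0396]
tool_rot: [0.671, 0.741, -0.0, -0.001]
ft_force: [-0.2, 0.2, -2.0]
grip_width: 0.0584
grip_force: 8.9
```

```bash
cat > look.py <<'E'
from r import *
import sys
pose()
for n in sys.argv[2:]:
    im,d,P=cap(n);print(n);comps(im,P,25);save(n+sys.argv[1],im);np.savez("/tmp/"+n+sys.argv[1],im=im,P=P)
E
python3 look.py 2 side top
```

```text
t 5.4 pos [ 0.521  -0.0271  0.0396] tooly deg 5.68 toolz [-0.001  0.001 -1.   ] F [-0.2  0.2 -2. ] w 0.0584 8.920616575051099 q [-0.27  0.69  1.83  0.    0.63 -0.37]
side
yellow 155 [418. 386.] z [0.0488 0.0507 0.0523] rect mm [ 560.5 -305.6] [25.4 16.3] 86.7
yellow 27 [410. 391.] z [0.0465 0.0507 0.0524] rect mm [ 544.4 -304.5] [15.4  4.2] 85.4
orange 143 [293. 288.] z [0.0471 0.0716 0.0792] rect mm [495.9 -54.2] [ 8.8 26.3] 8.4
red 59 [312. 268.] z [0.0718 0.0752 0.077 ] rect mm [543.6 -38.1] [ 7.9 31.4] 9.3
red 28 [303. 269.] z [0.0427 0.0554 0.0643] rect mm [538.3 -22.4] [ 2.1 19.2] 8.5
red 133 [400. 300.] z [0.0488 0.0506 0.0522] rect mm [ 640.4 -166.2] [23.1 24.9] 81.8
blue 891 [335. 201.] z [0.0308 0.0325 0.0344] rect mm [676.6  74.4] [319.4 100.5] 60.6
blue 86 [462. 361.] z [0.0489 0.0506 0.0525] rect mm [ 640.2 -311.5] [24.3 12.2] 83.3
top
yellow 312 [558. 106.] z [0.0557 0.059  0.0626] rect mm [ 880.4 -469.6] [52.5 29.1] 1.2
yellow 42 [480. 252.] z [0.046  0.0505 0.0544] rect mm [ 565.2 -298.9] [10.2 27. ] 9.3
yellow 78 [479. 259.] z [0.0421 0.0496 0.0535] rect mm [ 551.8 -301.5] [12.6 24.4] 1.8
red 147 [412. 215.] z [0.0279 0.0497 0.0533] rect mm [ 642.2 -162.7] [23.7 25.6] 88.6
blue 4682 [260. 199.] z [0.0288 0.0325 0.0361] rect mm [669.1 159.3] [137.9 157.7] 86.2
blue 99 [482. 214.] z [0.0467 0.0503 0.0528] rect mm [ 646.  -307.7] [17.6 24.6] 1.8
```

View pics/side2.png

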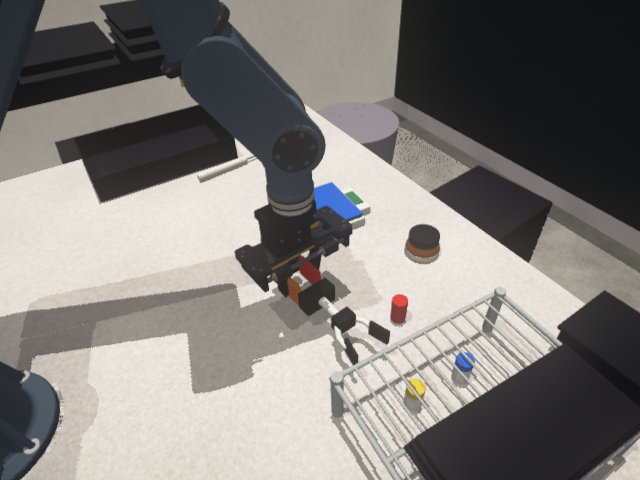

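The side view shows the reacher held level, its jaws open at about (365,340), aimed at the yellow vial at (416,388). Red at (400,300) is clear of it. I'll check the held pose numerically in the predicted reacher frame.

```bash
cat > rf.py <<'E'
from r import *
def frame():
    o=status.get_obs();M=R.from_quat(o["tool_rot"]).as_matrix()
    u=-M[:,0]*[1,1,0];u/=np.linalg.norm(u);l=np.array([-u[1],u[0],0])
    w=o["grip_width"];org=o["position"]+l*(.062-w)/2;org[2]-=.009
    return org,np.stack([u,l,[0,0,1]])
def rel(P):
    o,A=frame();return (P-o)@A.T*1000
E
python3 - <<'E'
from rf import *
for n in("top","side"):
    z=np.load(f"/tmp/{n}2.npz");Q=rel(z["P"]).reshape(-1,3);Q=Q[~np.isnan(Q[:,0])]
    k=(Q[:,0]>80)&(Q[:,0]<205)&(abs(Q[:,1])<60)&(Q[:,2]>3)&(Q[:,2]<60);Q=Q[k]
    print(n)
    for a,b in((85,105),(110,134),(155,170),(170,185),(185,200)):
        q=Q[(Q[:,0]>a)&(Q[:,0]<b)]
        if len(q)<4: continue
        L,Rr=q[q[:,1]>8],q[q[:,1]<-8]
        print(a,b,len(q),"ztop",np.percentile(q[:,2],90).round(1),"L",L.mean(0).round(1) if len(L) else 0,"R",Rr.mean(0).round(1) if len(Rr) else 0,"ymid",np.median(q[:,1]).round(1))
    print("xmax",np.percentile(Q[:,0],99))
z=np.load("/tmp/top2.npz")
for n in("top","side"):
    z=np.load(f"/tmp/{n}2.npz");P=z["P"];m=masks(z["im"],P)["yellow"]&(P[...,2]>.047)&(P[...,2]<.054)&(P[...,1]<-.27)&(P[...,1]>-.34)&(P[...,0]<.6)
    print(n,"vial circle",cv2.minEnclosingCircle((P[m][:,:2]*1000).astype(np.float32)),m.sum())
E
```

```text
top
110 134 248 ztop 39.4 L [122.9  14.7  33.7] R [122.  -14.3  32.7] ymid -0.4
155 170 75 ztop 36.4 L [161.   27.7  30.1] R [161.8 -27.5  29.2] ymid -22.9
170 185 56 ztop 38.3 L [177.6  30.2  34.2] R [177.7 -29.9  32.5] ymid -27.0
185 200 27 ztop 38.6 L [189.2  33.2  35.7] R [189.5 -32.8  31.9] ymid -30.2
xmax 191.79977052936968
side
85 105 94 ztop 29.8 L 0 R [95.3 -8.9 23.6] ymid -4.5
110 134 283 ztop 38.6 L [124.2  12.3  36.9] R [124.3 -16.3  32.3] ymid -6.6
155 170 168 ztop 36.2 L [164.3  23.6  24.7] R [163.8 -30.2  27.1] ymid 21.4
170 185 213 ztop 37.0 L [177.4  26.5  25.1] R [177.7 -32.   27.6] ymid 24.5
185 200 197 ztop 36.6 L [191.1  30.   24.4] R [191.5 -34.8  27.7] ymid 27.9
xmax 195.56507760064883
top vial circle ((557.1135864257812, -301.96124267578125), 13.573643684387207) 96
side vial circle ((555.3439331054688, -305.0971374511719), 13.337080001831055) 178
```

The held pose matches the prediction: the jaws sit symmetric at ±30 mm, level, with tips at 192–194. I lower to about 3.5 mm clearance and advance 100 mm.

Emit:
{"fn": "arm_command", "kwargs": {
  "deltas": [0.333,0,0,0.014,0,0.333,0,0,0.013,0,0.333,-0.01,0,0,0,0.333,-0.015,0,0,0,0.333,-0.015,0,0,0,0.333,-0.015,0,0,0,0.333,-0.015,0,0,0,0.333,-0.015,0,0,0,0.333,-0.01,0,0,0,0.333,-0.005,0,0,0,0.333,0,0,0,0]
}}

```text
time: 6.88
position: [0.5317, -0.127, 0.0125]
tool_rot: [0.671, 0.741, 0.0, -0.0]
ft_force: [-0.6, 0.3, -1.7]
grip_width: 0.0582
grip_force: 8.9
```

```bash
python3 look.py 3 side top | grep -v blue
python3 - <<'E'
from rf import *
for n in("top","side"):
    z=np.load(f"/tmp/{n}3.npz");P=z["P"];m=masks(z["im"],P)["yellow"]&(P[...,2]>.047)&(P[...,2]<.054)&(P[...,1]<-.27)&(P[...,1]>-.34)&(P[...,0]<.6)
    c,_=cv2.minEnclosingCircle((P[m][:,:2]*1000).astype(np.float32));print(c,rel(np.array([*c,50])/1000)-[177,0,0])
    if n=="side": save("side3c",cv2.resize(z["im"][240:440,290:530],None,fx=3,fy=3))
E
```

```text
t 6.88 pos [ 0.5317 -0.127   0.0125] tooly deg 5.7 toolz [-0.  0. -1.] F [-0.6  0.3 -1.7] w 0.0582 8.9176829054486 q [-0.44  0.75  1.77  0.    0.62 -0.54]
side
yellow 145 [182.  75.] z [-0.0648 -0.0254  0.0064] rect mm [ 714.3 1233.2] [33.1 13. ] 8.0
yellow 180 [418. 386.] z [0.0481 0.0506 0.0526] rect mm [ 561.  -305.8] [26.3 17.3] 81.3
yellow 45 [410. 393.] z [0.0407 0.0485 0.0521] rect mm [ 544.3 -305.6] [13.7  3.8] 89.0
orange 196 [331. 337.] z [0.0143 0.0392 0.0518] rect mm [ 506.7 -155.4] [ 8.4 23.8] 12.5
red 135 [400. 300.] z [0.0488 0.0506 0.0525] rect mm [ 640.8 -166.7] [23.2 23.8] 49.8
red 32 [338. 305.] z [0.0291 0.0465 0.0506] rect mm [ 551.5 -115.9] [6.6 8. ] 85.4
red 245 [348. 318.] z [0.0156 0.0349 0.0499] rect mm [ 554.6 -141.7] [ 9.  28.2] 6.8
top
yellow 312 [558. 106.] z [0.0559 0.0596 0.0629] rect mm [ 880.1 -470.4] [52.1 29. ] 2.4
yellow 43 [479. 252.] z [0.0459 0.0507 0.0874] rect mm [ 565.1 -298.3] [10.  28.2] 10.0
yellow 78 [479. 259.] z [0.0409 0.0501 0.0532] rect mm [ 551.4 -300.9] [25.1 12.6] 87.7
red 96 [413. 213.] z [0.0456 0.0504 0.1253] rect mm [ 636.8 -159.6] [24.7 37.9] 56.4
(557.7835083007812, -300.92364501953125) [-0.70761218  7.05298203 46.51550668]
(556.2839965820312, -304.2591857910156) [ 2.46125775  5.22743252 46.51550668]
```

View pics/side3c.png

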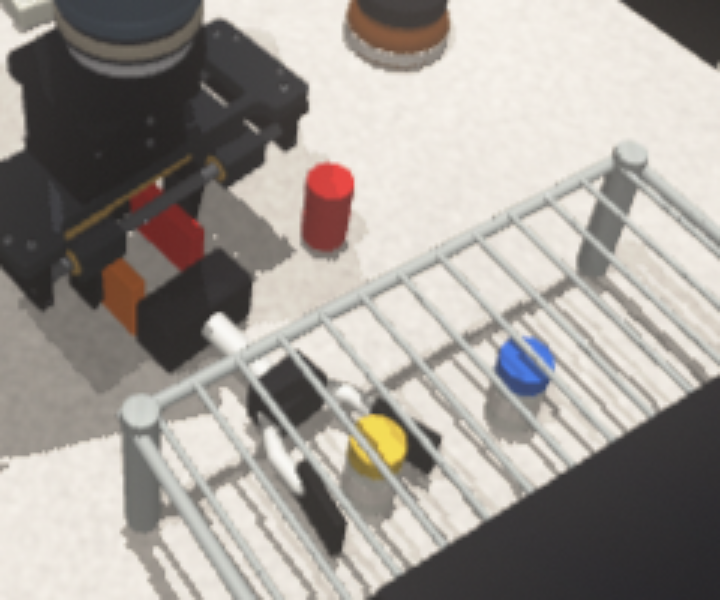

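The crop shows the yellow vial at (378,440) between the two pads, nearer the left one as planned because the reacher shifts 6.8 mm left on closing. Now I squeeze.

Emit:
{"fn": "arm_command", "kwargs": {
  "deltas": [0.24,0,0,0,0,0.15,0,0,0,0,0.1,0,0,0,0,0.06,0,0,0,0,0.02,0,0,0,0,-0.04,0,0,0,0,-0.1,0,0,0,0,-0.172,0,0,0,0,-0.172,0,0,0,0,-0.172,0,0,0,0,-0.172,0,0,0,0],
  "newtons": 36
}}

```text
time: 8.35
position: [0.5317, -0.1269, 0.0126]
tool_rot: [0.671, 0.741, -0.0, -0.0]
ft_force: [-0.7, -0.6, -1.8]
grip_width: 0.0434
grip_force: 36.0
```

```bash
cat > chk.py <<'E'
from rf import *
import sys
pose()
for n in("top","side"):
    im,d,P=cap(n);Q=rel(P);m=masks(im,P)["yellow"]&(abs(Q[...,0]-177)<30)&(abs(Q[...,1])<30)&(Q[...,2]>30)&(Q[...,2]<65)
    z=np.median(Q[m][:,2]);m&=abs(Q[...,2]-z)<5
    c,r=cv2.minEnclosingCircle(Q[m][:,:2].astype(np.float32));print(n,"vial in reacher frame",np.round(c,1),"r",round(r,1),"cap z",z.round(1),"world z",np.median(P[m][:,2]).round(4))
    save(n+sys.argv[1],im)
E
python3 chk.py 4
```

```text
t 8.35 pos [ 0.5317 -0.1269  0.0126] tooly deg 5.72 toolz [-0. -0. -1.] F [-0.7 -0.6 -1.8] w 0.0434 35.986369578167796 q [-0.44  0.75  1.77 -0.    0.62 -0.54]
top vial in reacher frame [177.4   1.2] r 14.2 cap z 45.9 world z 0.0496
side vial in reacher frame [179.2  -0.9] r 14.3 cap z 47.0 world z 0.0507
```

The vial is gripped (36 N at 43.4 mm) and centred. I lift 12 mm and draw it out slowly.

Emit:
{"fn": "arm_command", "kwargs": {
  "deltas": [-0.172,0,0,-0.004,0,-0.172,0,0,-0.004,0,-0.172,0,0,-0.004,0,-0.172,0.01,0,0,0,-0.172,0.02,0,0,0,-0.172,0.02,0,0,0,-0.172,0.02,0,0,0,-0.172,0.02,0,0,0,-0.172,0.02,0,0,0,-0.172,0.02,0,0,0,-0.172,0.01,0,0,0,-0.172,0,0,0,0]
}}

```text
time: 9.95
position: [0.5177, 0.0132, 0.0246]
tool_rot: [0.67, 0.742, -0.0, 0.0]
ft_force: [0.1, -0.4, -1.8]
grip_width: 0.0435
grip_force: 36.0
```

```bash
python3 chk.py 5
```

```text
t 9.95 pos [0.5177 0.0132 0.0246] tooly deg 5.8 toolz [-0. -0. -1.] F [ 0.1 -0.4 -1.8] w 0.0435 35.98796538077295 q [-0.19  0.71  1.84 -0.    0.59 -0.29]
top vial in reacher frame [176.2   0.8] r 13.6 cap z 45.9 world z 0.0618
side vial in reacher frame [179.3  -1.2] r 13.6 cap z 47.1 world z 0.0627
```

View pics/side5.png

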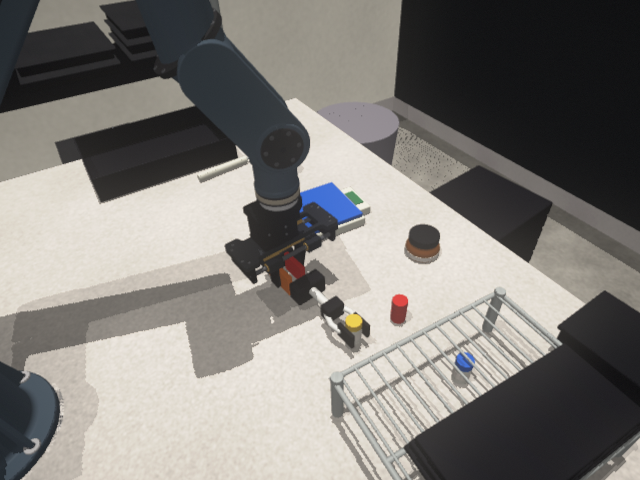

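The vial is out and upright in the jaws at (353,335), and the blue and red vials haven't moved. I lift, swing to point along the scale's +x and go over the plate.

Emit:
{"fn": "arm_command", "kwargs": {
  "deltas": [-0.172,0,0,-0.015,0,-0.172,0,0,-0.02,0,-0.172,0,0,-0.02,0,-0.172,0,0,-0.015,0,-0.172,0,0,0,-0.08,-0.172,0,0,0,-0.12,-0.172,0,0,0,-0.12,-0.172,0,0,0,-0.12,-0.172,0,0,0,-0.12,-0.172,0,0,0,-0.12,-0.172,0,0,0,-0.12,-0.172,0,0,0,-0.12]
}}

```text
time: 11.55
position: [0.5176, 0.012, 0.0951]
tool_rot: [0.27, 0.963, -0.0, -0.0]
ft_force: [-0.4, -1.0, -2.5]
grip_width: 0.0433
grip_force: 36.0
```

Emit:
{"fn": "arm_command", "kwargs": {
  "deltas": [-0.172,0,0,0,-0.12,-0.172,0,0,0,-0.12,-0.172,0,0,0,-0.12,-0.172,0,0,0,-0.083,-0.172,0,0,0,-0.04,-0.172,0.0055,0.0228,0,0,-0.172,0.006,0.025,0,0,-0.172,0.006,0.025,0,0,-0.172,0.006,0.025,0,0,-0.172,0.006,0.025,0,0,-0.172,0.006,0.024,0,0,-0.172,0,0,0,0]
}}

```text
time: 13.05
position: [0.4918, 0.1623, 0.095]
tool_rot: [0.033, 0.999, -0.0, -0.0]
ft_force: [0.6, -0.3, -2.5]
grip_width: 0.0434
grip_force: 36.0
```

```bash
python3 chk.py 6
python3 - <<'E'
from rf import *
z=np.load("/tmp/top2.npz");o,A=frame();p=o+A.T@[.177,0,.022];print("pinch world",p,"closed")
E
```

```text
t 13.05 pos [0.4918 0.1623 0.095 ] tooly deg 86.24 toolz [-0. -0. -1.] F [ 0.6 -0.3 -2.5] w 0.0434 35.98824662156403 q [ 0.1   0.58  1.81 -0.    0.75 -1.4 ]
top vial in reacher frame [176.9   2.1] r 14.1 cap z 46.3 world z 0.1324
side vial in reacher frame [174.5  -3.2] r 12.6 cap z 46.6 world z 0.1325
pinch world [0.66966723 0.15824636 0.10791565] closed
```

View pics/top6.png

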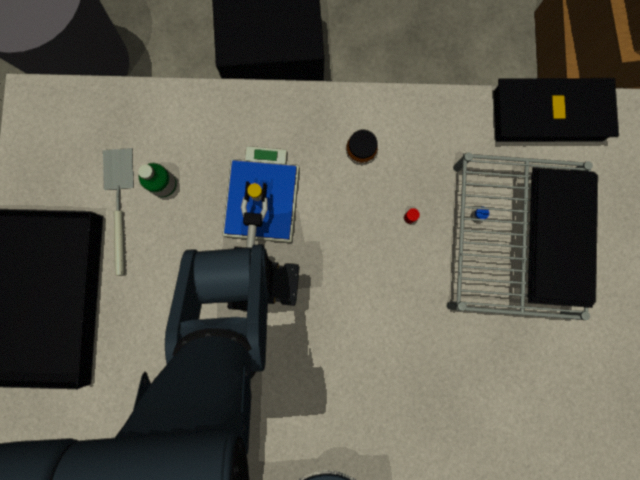

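The top view shows the vial in the jaws at (255,190), over the middle of the blue plate. It needs about 50 mm more; I descend 46 mm, then creep.

Emit:
{"fn": "arm_command", "kwargs": {
  "deltas": [-0.172,0,0,0.01,0,-0.172,0,0,0.012,0,-0.172,0,0,0.01,0,-0.172,0,0,0.006,0,-0.172,0,0,0.004,0,-0.172,0,0,0.003,0,-0.172,0,0,0.0015,0,-0.172,0,0,0.0015,0,-0.172,0,0,0.001,0,-0.172,0,0,0,0,-0.172,0,0,0,0]
}}

```text
time: 14.52
position: [0.4924, 0.1613, 0.0456]
tool_rot: [0.034, 0.999, 0.0, 0.0]
ft_force: [-0.3, -0.5, -2.1]
grip_width: 0.0435
grip_force: 36.0
```

```bash
python3 chk.py 7
```

```text
t 14.53 pos [0.4924 0.1613 0.0456] tooly deg 86.1 toolz [ 0.  0. -1.] F [-0.3 -0.5 -2.1] w 0.0435 35.98798885010183 q [ 0.1   0.67  1.84 -0.    0.63 -1.4 ]
top vial in reacher frame [177.2   0.8] r 13.7 cap z 46.2 world z 0.083
side vial in reacher frame [174.4  -3.3] r 12.1 cap z 46.6 world z 0.0832
```

Emit:
{"fn": "arm_command", "kwargs": {
  "deltas": [-0.172,0,0,0.0005,0,-0.172,0,0,0.0005,0,-0.172,0,0,0,0,-0.172,0,0,0,0]
}}

```text
time: 15.12
position: [0.4923, 0.1613, 0.0446]
tool_rot: [0.034, 0.999, -0.0, -0.0]
ft_force: [-0.1, 0.7, -2.1]
grip_width: 0.0436
grip_force: 36.0
```

```bash
python3 chk.py 8
```

```text
t 15.12 pos [0.4923 0.1613 0.0446] tooly deg 86.1 toolz [-0. -0. -1.] F [-0.1  0.7 -2.1] w 0.0436 35.98740326240659 q [ 0.1   0.67  1.84 -0.    0.63 -1.4 ]
top vial in reacher frame [177.1   0.7] r 13.5 cap z 46.7 world z 0.0825
side vial in reacher frame [174.7  -3.9] r 12.9 cap z 46.7 world z 0.0823
```

Emit:
{"fn": "arm_command", "kwargs": {
  "deltas": [-0.172,0,0,0.0004,0,-0.172,0,0,0,0,-0.172,0,0,0,0]
}}

```text
time: 15.6
position: [0.4923, 0.1613, 0.0442]
tool_rot: [0.034, 0.999, -0.0, 0.0]
ft_force: [-0.3, -0.3, -0.4]
grip_width: 0.0433
grip_force: 36.0
```

Emit:
{"fn": "arm_command", "kwargs": {
  "deltas": [-0.172,0,0,0.0004,0,-0.172,0,0,0,0,-0.172,0,0,0,0]
}}

```text
time: 15.98
position: [0.4923, 0.1613, 0.0438]
tool_rot: [0.034, 0.999, -0.0, 0.0]
ft_force: [-1.6, -0.8, -0.7]
grip_width: 0.0434
grip_force: 36.0
```

The wrist force rose by about 1.5 N, so the vial is on the plate. I release gradually to 58 mm.

Emit:
{"fn": "arm_command", "kwargs": {
  "deltas": [-0.04,0,0,0,0,0.0,0,0,0,0,0.03,0,0,0,0,0.06,0,0,0,0,0.1,0,0,0,0,0.14,0,0,0,0,0.18,0,0,0,0,0.23,0,0,0,0,0.28,0,0,0,0,0.333,0,0,0,0,0.333,0,0,0,0,0.333,0,0,0,0]
}}

```text
time: 17.48
position: [0.4923, 0.1613, 0.0438]
tool_rot: [0.034, 0.999, -0.0, -0.0]
ft_force: [0.4, 0.2, -2.0]
grip_width: 0.0579
grip_force: 8.9
```

```bash
python3 chk.py 9; python3 -c "
import cv2
a=cv2.imread('pics/side9.png')[140:300,200:400];b=cv2.imread('pics/top9.png')[130:290,180:380]
cv2.imwrite('pics/c9.png',cv2.resize(cv2.hconcat([a,b]),None,fx=2,fy=2,interpolation=2))"
```

```text
t 17.48 pos [0.4923 0.1613 0.0438] tooly deg 86.1 toolz [-0. -0. -1.] F [ 0.4  0.2 -2. ] w 0.0579 8.932712483801879 q [ 0.1   0.68  1.84 -0.    0.63 -1.4 ]
top vial in reacher frame [176.5   8. ] r 13.8 cap z 47.3 world z 0.0822
side vial in reacher frame [176.4   4.8] r 13.3 cap z 47.4 world z 0.0822
```

View pics/c9.png

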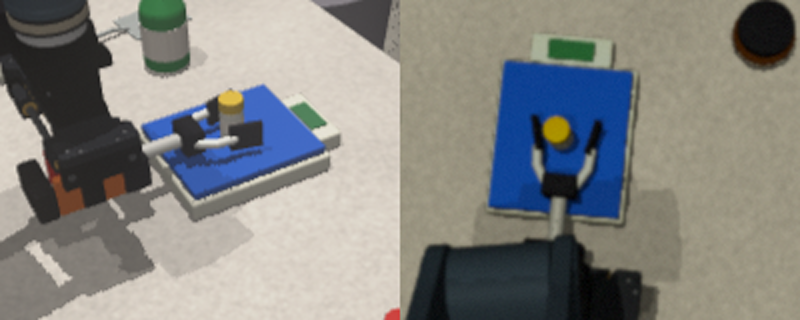

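The vial stands upright and free on the plate at top-crop (557,130), with about 5 mm of clearance to the left jaw. I centre the jaws, back straight out 80 mm and lift.

Emit:
{"fn": "arm_command", "kwargs": {
  "deltas": [0.333,0,0.003,0,0,0.333,0,0.003,0,0,0.333,0.005,0,0,0,0.333,0.01,0,0,0,0.333,0.015,0,0,0,0.333,0.02,0,0,0,0.333,0.02,0,0,0,0.333,0.01,0,0,0,0.333,0,0,-0.02,0,0.333,0,0,-0.02,0,0.333,0,0,0,0]
}}

```text
time: 18.95
position: [0.4139, 0.1729, 0.0848]
tool_rot: [0.034, 0.999, 0.0, 0.002]
ft_force: [-0.8, 0.1, -1.3]
grip_width: 0.0578
grip_force: 8.9
```

Emit:
{"fn": "arm_command", "kwargs": {
  "deltas": [0.333,0,0,0,0.1,0.333,0,0,0,0.15,0.333,0,0,0,0.15,0.333,0,0,0,0.15,0.333,0,0,0,0.15,0.333,0,0,0,0.15,0.333,0,0,0,0.15,0.333,0,0,0,0.15,0.333,0,0,0,0.15,0.333,0,0,0,0.15,0.333,0,0,0,0.12,0.333,0,0,0,0]
}}

```text
time: 20.45
position: [0.4125, 0.1726, 0.0831]
tool_rot: [0.73, 0.683, -0.0, -0.0]
ft_force: [-0.2, -0.2, -1.5]
grip_width: 0.0581
grip_force: 8.9
```

Emit:
{"fn": "arm_command", "kwargs": {
  "deltas": [0.333,-0.03,0.011,0,0,0.333,-0.03,0.011,0,0,0.333,-0.03,0.012,0,0,0.333,-0.03,0.011,0,0,0.333,0,0,0,0]
}}

```text
time: 21.08
position: [0.451, 0.0482, 0.0834]
tool_rot: [0.731, 0.682, 0.0, 0.001]
ft_force: [-0.7, -0.0, -2.3]
grip_width: 0.0582
grip_force: 8.9
```

```bash
python3 look.py 10 top
```

```text
t 21.07 pos [0.451  0.0482 0.0834] tooly deg -3.95 toolz [ 0.001 -0.    -1.   ] F [-0.7 -0.  -2.3] w 0.0582 8.925871879910119 q [-0.14  0.55  1.98 -0.    0.61 -0.07]
top
yellow 303 [558. 107.] z [0.0561 0.0594 0.0632] rect mm [ 879.9 -469.4] [53.  28.5] 2.8
yellow 137 [258. 195.] z [0.0772 0.0827 0.0856] rect mm [669.3 158.4] [23.6 24.9] 3.4
red 137 [412. 215.] z [0.0435 0.0502 0.0538] rect mm [ 642.  -163.3] [23.6 25.7] 46.4
blue 4470 [260. 200.] z [0.0288 0.0326 0.0362] rect mm [668.9 159.5] [138.2 158. ] 86.3
blue 99 [482. 214.] z [0.0471 0.0505 0.053 ] rect mm [ 646.7 -307.4] [25.  18.9] 84.1
```

The vial is at (0.669, 0.158), the plate's centre, upright. I lower the reacher to the height at which it was first taken (TCP 0.0101).

Emit:
{"fn": "arm_command", "kwargs": {
  "deltas": [0.333,0,0,0.02,0,0.333,0,0,0.025,0,0.333,0,0,0.015,0,0.333,0,0,0.007,0,0.333,0,0,0.003,0,0.333,0,0,0.002,0,0.333,0,0,0.001,0,0.333,0,0,0,0,0.333,0,0,0,0]
}}

```text
time: 22.25
position: [0.4499, 0.0499, 0.011]
tool_rot: [0.73, 0.683, 0.0, 0.0]
ft_force: [-0.6, -0.0, -2.5]
grip_width: 0.0582
grip_force: 8.9
```

Emit:
{"fn": "arm_command", "kwargs": {
  "deltas": [0.333,0,0,0.0005,0,0.333,0,0,0,0]
}}

```text
time: 22.5
position: [0.4498, 0.0499, 0.0103]
tool_rot: [0.73, 0.683, 0.0, 0.0]
ft_force: [0.6, 0.1, -1.7]
grip_width: 0.0579
grip_force: 8.9
```

Emit:
{"fn": "arm_command", "kwargs": {
  "deltas": [0.333,0,0,0.0005,0,0.333,0,0,0,0,0.333,0,0,0,0]
}}

```text
time: 22.88
position: [0.4498, 0.0499, 0.01]
tool_rot: [0.73, 0.683, 0.0, 0.0]
ft_force: [0.9, 1.1, 5.0]
grip_width: 0.0583
grip_force: 9.1
```

Emit:
{"fn": "arm_command", "kwargs": {
  "deltas": [0.333,0,0,0.0005,0,0.333,0,0,0,0,0.333,0,0,0,0]
}}

```text
time: 23.25
position: [0.4498, 0.0499, 0.0099]
tool_rot: [0.73, 0.683, 0.0, 0.0]
ft_force: [-0.7, 0.8, 8.7]
grip_width: 0.0581
grip_force: 9.4
```

The reacher is on the table (+8.7 N). I open slowly, then rise straight up.

Emit:
{"fn": "arm_command", "kwargs": {
  "deltas": [0.38,0,0,0,0,0.43,0,0,0,0,0.5,0,0,0,0,0.7,0,0,0,0,1,0,0,0,0,1,0,0,0,0,1,0,0,0,0,1,0,0,-0.01,0,1,0,0,-0.03,0,1,0,0,-0.05,0,1,0,0,-0.06,0,1,0,0,-0.04,0]
}}

```text
time: 24.75
position: [0.45, 0.05, 0.2025]
tool_rot: [0.73, 0.683, 0.001, 0.001]
ft_force: [0.3, -0.1, -0.7]
grip_width: 0.0869
grip_force: 0.0
```

Emit:
{"fn": "arm_command", "kwargs": {
  "deltas": [1,0.03,0,-0.01,0,1,0.04,0,0,0,1,0.04,0,0,0,1,0.03,0,0,0,1,0,0,0,0,1,0,0,0,0]
}}

```text
time: 25.5
position: [0.4586, 0.1892, 0.2095]
tool_rot: [0.73, 0.683, -0.0, 0.0]
ft_force: [1.1, 1.1, 0.9]
grip_width: 0.0868
grip_force: 0.0
```

```bash
python3 look.py 11 top side
```

```text
t 25.5 pos [0.4586 0.1892 0.2095] tooly deg -3.83 toolz [-0.    -0.001 -1.   ] F [1.1 1.1 0.9] w 0.0868 0.0 q [ 0.17  0.37  1.76 -0.    1.    0.23]
top
yellow 305 [558. 106.] z [0.0556 0.0593 0.063 ] rect mm [ 880.2 -469.9] [52.4 28.7] 2.2
yellow 138 [258. 195.] z [0.0781 0.0822 0.0854] rect mm [669.3 158.5] [24.  24.8] 1.7
orange 169 [307. 316.] z [0.0445 0.0481 0.0513] rect mm [425.8  51. ] [68.6  9.9] 86.1
red 136 [412. 215.] z [0.042 0.05  0.054] rect mm [ 641.7 -162.6] [24.3 24.7] 28.3
red 117 [310. 291.] z [0.0428 0.0464 0.0498] rect mm [477.2  47.3] [54.2  8.7] 87.1
blue 4464 [260. 200.] z [0.0289 0.0325 0.0361] rect mm [669.2 159.3] [137.8 158.5] 86.4
blue 99 [482. 214.] z [0.0465 0.0503 0.054 ] rect mm [ 646.7 -307.6] [26.4 18.7] 84.0
side
yellow 67 [315. 189.] z [0.0801 0.0822 0.084 ] rect mm [668.1 155.2] [22.3 21.5] 59.1
orange 141 [233. 277.] z [0.0468 0.0486 0.0506] rect mm [423.7  48.9] [69.8  9.1] 85.8
red 92 [259. 267.] z [0.0447 0.0465 0.048 ] rect mm [475.1  45.7] [56.   8.2] 87.4
red 132 [400. 300.] z [0.049  0.051  0.0527] rect mm [ 640.2 -166.1] [23.2 24.5] 70.5
blue 2343 [315. 210.] z [0.0307 0.0325 0.0343] rect mm [666.7 155.4] [136.9 157.3] 86.6
blue 86 [462. 361.] z [0.0491 0.0505 0.0522] rect mm [ 641.1 -311.2] [23.6 10.7] 80.3
```

View pics/side11.png

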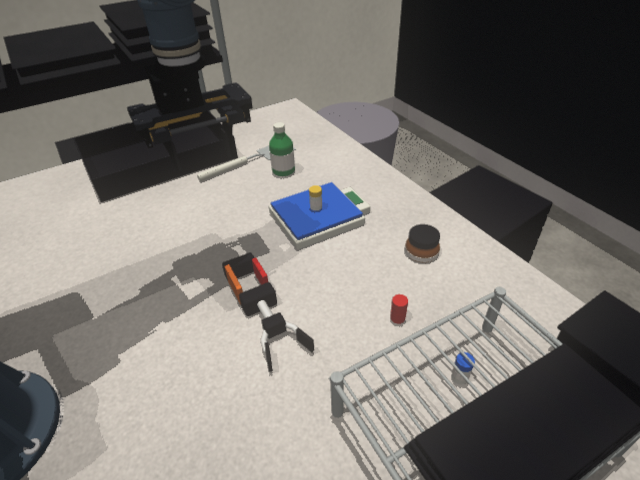

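The final view shows the yellow vial upright on the blue plate at (315,198). The reacher lies flat on clear table at (265,295), everything else is in place, and the gripper is clear.

```bash
python3 -c "
from rig import order
print(order.hand_in())"
```

```text
the job is handed in; nothing more can be done
None
```

The yellow-capped vial stands upright on the middle of the scale's blue plate, the reacher lies flat and released on clear table, nothing else was moved, and the job was handed in at about 25.5 s; no verdict came back.

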